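# Run a thread chaser down the boss of a mixer stand

## Robot

A 6-joint arm with a two-finger parallel gripper is mounted at the origin on a cart in front of the work surface, level with it; the furniture and walls round the work are solid. World frame = base frame: x ahead of the robot, y to its left, z up, the work surface at z = 0. Lengths are in mm, angles in degrees, forces in N, time in s.
With the tool pointing down it reaches from about 375 to 925 mm from the base axis. Payload 5.7 kg.
Tool frame: the origin (TCP) lies at the very end of the fingers, on their centre line; the grasp point (between the pads) lies 19 mm behind it; z points along the fingers, y is the line along which they close (so a half turn about z gives the same grasp; the last joint's range is limited). The gripper opens to 85 mm and grips with 20 to 120 N. Pads are 22 mm wide; open, the fingers measure 114 mm over their backs; the gripper's body (76 mm by 85 mm) begins 54 mm behind the grasp point. The pads swing forward as they close: fully open they stand 13 mm farther back than shut.
Start: joints at [-75.178, 20.558, 86.54, -0, 72.909, -6.595], TCP at [219.075, -558.538, 193.467] pointing down, gripper open.
Joint ranges: [-170.27, 170.27], [-57.76, 135], [12.27, 136.19], [-55.21, 235.2], [11.17, 155.16], [-170.74, 170.74]. Speed limits (degrees/s): [136.94, 136.94, 180, 180, 180, 180].

## Interface

Orientations are given as a 3x3 rotation matrix whose columns are the frame's x, y, z axes.
In Python, from workcell import ctrl gives the robot as it stands.
- The arm moves only by the tool carry_out, never from a script. Its argument "steps" is text: rows parted by semicolons, each of 5 numbers parted by spaces: the finger opening in cm, from 0 to 8.54, then the shift along the tool's x, y, z in cm, then the turn about the tool's z in rad. A call has 1 to 20 rows; each row shifts and turns the commanded pose from where the row before left it, along the tool's axes as they then stand; what a row does not reach is not made up. A row lasts 1/8 s, in which the tool goes at most 62.5 mm and 10.7 degrees, less where a joint would pass 70% of its speed; a pose out of reach is approached as far as the arm can. A call is refused whole if a number of a shift passes 6.25 or a number of a turn 0.188, either way. A call with a gripper value outside its range is refused whole. The fingers move at their own pace and stop on an object; "squeeze" is the grip in N (left out, the last holds). Time passes only in rows, so rows that do not move let the fingers close. It gives the time, the measured TCP pose, the force, the opening and the grip force at its end, in the units of the state.
- ctrl.get_obs(): the state, without advancing time (a new reading comes with each control period).
- ctrl.get_image(name): name is "scene" or "top" or "wrist"; returns the picture (384x512x3 uint8, blue, green, red); there is no depth.
- ctrl.get_calibration(name): a dict with "intrinsics" (3x3 intrinsics, pixels), "view" (4x4, takes a point from world to camera coordinates). Camera axes: x right, y down, z forward; pixel columns grow to the right and rows downward; lengths in mm; the calibration is good to about 2 mm. A picture is of the moment at which its call begins: read the wrist's pose just before it. get_calibration takes no time and is no camera call; for the wrist camera it gives the pose at the moment of the call.
- ctrl.close_job(): hands the job in; it is judged then, once.
The state is a dict: "clock": time; "joint_positions": joint angles; "qd": joint speeds; "joint_efforts": joint torques, N m; "ee_pos": TCP position; "ee_rot": TCP orientation; "ft_force": force on the tool from outside, world axes, zero at the start; "moment": the same for the moment, N m; "grip_width": finger opening in mm; "grip_force": force on a finger pad.
Only numpy, scipy, OpenCV 4.12 (cv2) and the standard library are available. Lean on these libraries where they do the work, as an engineer would, in place of code of your own. Each camera call takes 0.05 s, during which the arm holds its last target. There are 200 camera calls.

## Task

The thread in the boss of the cast mixer stand is stiff, and a thread chaser is already started in it. Fit the crank wrench fully down over the chaser's tang, then crank it clockwise half a turn forward and a quarter turn back, again half a turn forward and a quarter back, and then forward until you feel it come up snug against the depth stop hidden in the bore, without forcing it. Turn it only with the wrench, leave it against the stop with the wrench seated on it and let go, and leave the other things on the table where they are.

Things in the scene. Friction and masses are not known exactly. Their poses are not given: they have to be found in the camera images.
- stand: Fixed cast aluminium stand: base plate 150 x 110 x 12 mm, in its middle an upright round boss, 52 mm across, its top 50 mm above the table. Origin: centre of the underside, on the boss's axis, z up.
- chaser (a joint): Angle in rad of the steel thread chaser in the boss, growing clockwise seen from above; starts between 0 and 0.3. It sinks 8 mm per turn and resists turning either way with about 0.25 N m until it meets its hidden hard stop, somewhere from 5.4 to 6.0 rad, where the resistance rises at once.
- chaser_seat (a point): Centre of the top face of the chaser's round shoulder (46 mm across, 6 thick; 64 mm above the table at angle 0, 56.5 at 6 rad), where the wrench's underside rests. Turns with the chaser; z up, x along the tang: an upright flat bar on this face, 36 (x) x 10 (y) x 16 mm tall. A small lug sticks out of the shoulder at +x, to 36 mm from the axis.
- drag_pointer (a joint): Angle in rad, counted as the chaser's, of the dark drag pointer ring round the boss: the chaser's lug pushes its upright finger ahead, and it stays at the farthest angle reached when the chaser is turned back. It starts at about 0.33.
- wrench: Loose dark steel crank wrench, 0.3 kg, standing slot down. Origin: centre of its hub's underside, z up, x to the knob. Hub 52 (x) x 28.8 (y) x 34 mm tall, grip it across y; under it a blind slot 38.4 (x) x 12.8 (y) mm, 20 deep, fits the tang either way round with 1.3 mm play each side, about 0.1 rad in turning. An arm 16 mm wide, z = 24 to 32 mm, runs along +x to the knob.
- knob_mid (a point): Middle of the wrench's upright black round knob, which spins freely on its own upright axis: 22 mm diameter, 38 mm tall (19 mm above and below this point). It lies at x = 75, y = 0, z = 51.5 mm in the wrench's frame, so it travels on a circle of 75 mm radius about the chaser's axis.
- tape: Loose roll of masking tape lying flat, 98 mm across, 25 mm high; origin centre of underside. Bystander.
- mug: Loose white mug, 80 mm across with a handle, 91 mm high; origin centre of underside. Bystander.
- tin: Loose short food tin, 76 mm across, 58 mm high; origin centre of underside. Bystander.
- peeler: Loose peeler with a yellow handle, 170 x 25 x 18 mm, lying flat at the front edge; origin centre of underside. Bystander.
- depth_stop: Depth stop, a collar inside the bore, out of sight; origin on the boss's axis. Its pose does not tell at what angle the chaser meets it. It counts as met snugly at 5 N on its pin, 20 mm off the axis: some 1.5 N more on the knob than the running effort of about 3.5 N. More than some 8 N extra on the knob is forcing it.
- chaser_lug (a point): Point on the chaser's lug, 32.5 mm from the axis; turns with the chaser.
- pointer_finger (a point): Point on the drag pointer's finger, 32.5 mm from the axis; level with chaser_lug seen from above (same place in x, y) when the lug pushes the finger, left ahead when the chaser is turned back.
There are look-alikes about, which are no part of the job. There is more than one size of the wrench; the job needs the larger.

How it is judged (in metres and radians):
On the way, in this order (a step that is already met when the one before it is completed fails the run):
1. the wrench is fully down on the tang (distance between wrench and chaser_seat below 0.0045 m and angle between wrench's own z axis and vertical below 0.08 rad and value of joint chaser below 1 rad), for 0.2 s.
2. half a turn forward (2.6 to 3.9 rad) (value of joint chaser above 2.6 rad and value of joint drag_pointer below 3.9 rad), for 0.05 s.
3. a quarter turn back (below 2.25 rad), never having gone beyond 3.9 rad (value of joint chaser below 2.25 rad and value of joint drag_pointer below 3.9 rad), for 0.05 s.
4. again half a turn forward (4.2 to 5.35 rad) (value of joint chaser above 4.2 rad and value of joint drag_pointer below 5.35 rad), for 0.05 s.
5. again a quarter turn back (below 3.95 rad), never having gone beyond 5.35 rad (value of joint chaser below 3.95 rad and value of joint drag_pointer below 5.35 rad), for 0.05 s.
6. the chaser has come up snug against the depth stop (5 N on it) (contact force between chaser and depth_stop above 5 N), for 0.1 s.
At the end, for the whole second after the job is handed in: The chaser is left where it met its stop (beyond 5.25 rad, its lug within 6 mm of the drag pointer's finger), the wrench rests on it upright (within 0.08 rad) and fully down (origin within 4.5 mm of the seat), at rest and released (value of joint chaser above 5.25 rad and horizontal distance between chaser_lug and pointer_finger below 0.006 m and distance between wrench and chaser_seat below 0.0045 m and angle between wrench's own z axis and vertical below 0.08 rad and linear speed of wrench below 0.02 m/s); the robot touches nothing.
It fails at once if the wrench is strained on the chaser or the chaser forced against its stop (contact force between wrench and chaser above 70 N) (contact force between wrench and chaser above 70 N).
It fails at once if the gripper pushes the chaser itself (contact force between the fingers and chaser above 3 N).
It fails at once if a bystander is moved by more than 30 mm (distance of any of tape, mug, tin, peeler from where it was at the start of the episode above 0.03 m).
It also fails if it takes over 72 s, if anything falls off the work surface, if the arm or the gripper's body presses on something with over 40 N, if the wrist force passes 120 N, or if a joint passes its speed limit or range.

## Working session

There is one attempt and no reset: what is moved stays moved. The work goes in short steps, Python scripts to look and compute and a tool call to move; the robot and the scene stay as the last step left them, time stands still between calls to the robot, and variables do not carry over. Pictures are saved under pics/ and viewed, at most 10 in all, crops included, and the job is handed in when it is done.

Besides the shell and the picture viewer there is one more tool, called after "Request:" as name(argument=value, ...), one argument or row to a line, values as JSON. carry_out: Moves the arm, as the interface text tells. Its arguments: {"type":"object","properties":{"steps":{"type":"string"},"squeeze":{"type":"number"}},"required":["steps"]}

```bash
mkdir -p pics; ls
python3 - <<'E'
from workcell import ctrl
import cv2,numpy as np
a=ctrl.get_image("scene");b=ctrl.get_image("top")
cv2.imwrite("pics/scene.png",a);cv2.imwrite("pics/top.png",b)
cv2.imwrite("pics/both.png",np.hstack([cv2.resize(b,(800,600))]))
for n in("scene","top"):
    c=ctrl.get_calibration(n);print(n,np.round(c["intrinsics"],1).tolist(),np.round(c["view"],3).tolist())
o=ctrl.get_obs();print(o)
E
```

```text
pics
scene [[407.7, 0.0, 255.3], [0.0, 407.7, 193.2], [0.0, 0.0, 1.0]] [[0.643, -0.765, 0.019, -334.945], [-0.295, -0.271, -0.916, 205.153], [0.707, 0.584, -0.4, 765.289], [0.0, 0.0, 0.0, 1.0]]
top [[375.1, 0.0, 254.8], [0.0, 375.1, 196.1], [0.0, 0.0, 1.0]] [[0.0, -1.0, -0.005, -40.801], [-0.988, 0.001, -0.153, 513.118], [0.153, 0.005, -0.988, 988.885], [0.0, 0.0, 0.0, 1.0]]
{'clock': 0.1, 'joint_positions': array([-7.51778241e+01,  2.05941833e+01,  8.65945720e+01,  7.56268794e-04,
        7.29092975e+01, -6.59386369e+00]), 'qd': array([ 0.0387017 , -0.09384867, -0.11794502, -0.01025151, -0.02034164,
        0.06312506]), 'joint_efforts': array([ 8.03240018e-04, -5.28649700e+01, -2.79351407e+01, -9.49632181e-05,
        5.11429855e-03, -6.85034365e-06]), 'ee_pos': array([ 218.90865899, -557.88916805,  192.72195034]), 'ee_rot': array([[ 9.30955100e-01,  3.65133430e-01, -4.25598867e-04],
       [ 3.65133618e-01, -9.30953647e-01,  1.65762425e-03],
       [ 2.09041209e-04, -1.69857420e-03, -9.99998536e-01]]), 'ft_force': array([-0.25704174, -0.35943785, -0.48446159]), 'moment': array([ 0.00532785, -0.0221028 ,  0.00106061]), 'grip_force': 0.0, 'grip_width': 85.3594957486303}
```

View pics/both.png

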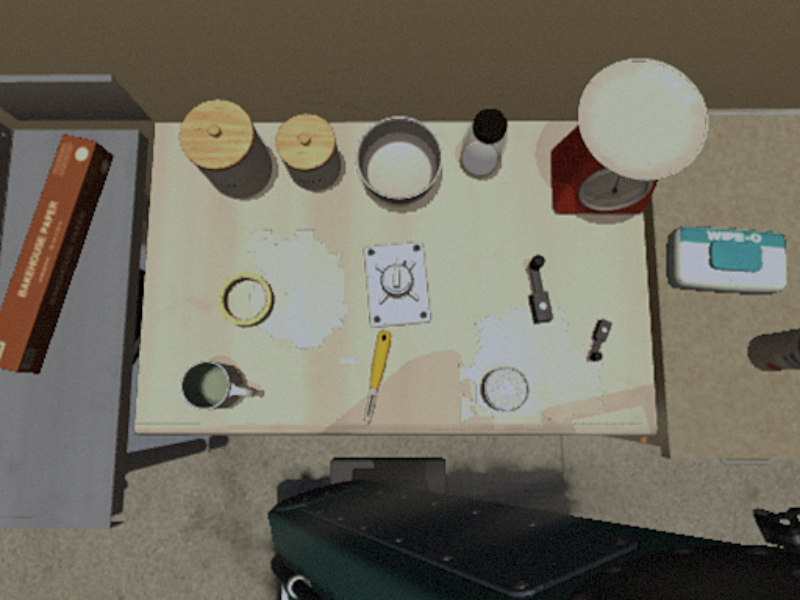

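View pics/scene.png

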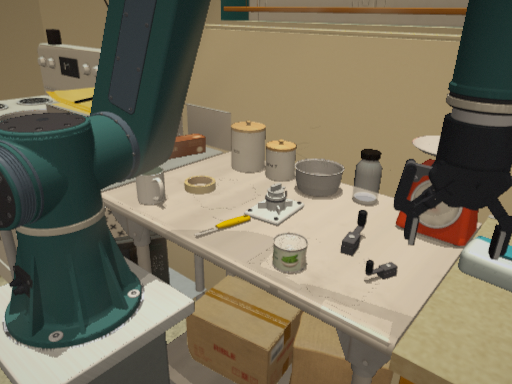

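The top view (shown at 800 px) gives the candidates for the wrench:
- Large crank wrench: hub (540,305), knob (537,262).
- Small look-alike: hub (603,328), knob (597,355).

The stand with the chaser is at (397,282). I choose the large one and check it in a crop.

```bash
cat > h.py <<'E'
import numpy as np,cv2
from workcell import ctrl
def cast(c,uv,z):
    K=np.array(c["intrinsics"]);V=np.array(c["view"]);R=V[:3,:3];o=-R.T@V[:3,3]
    d=R.T@np.linalg.inv(K)@np.array([uv[0],uv[1],1.]);return o+d*(z-o[2])/d[2]
def proj(c,p):
    K=np.array(c["intrinsics"]);V=np.array(c["view"]);q=K@(V[:3,:3]@np.array(p,float)+V[:3,3]);return q[:2]/q[2]
def snap(n,save):
    c=ctrl.get_calibration(n);im=ctrl.get_image(n);cv2.imwrite("pics/"+save,im);return c,im
E
python3 - <<'E'
from h import *
c=ctrl.get_calibration("top");b=cv2.imread("pics/top.png")
f=.64
for n,p,z in[("bighub",(540,305),34),("bigknob",(537,262),70),("smhub",(603,328),25),("smknob",(597,355),50),("chaser",(397,280),75)]:
    print(n,cast(c,(p[0]*f,p[1]*f),z).round())
C=b[145:245,225:400];cv2.imwrite("pics/crop.png",cv2.resize(C,None,fx=4.5,fy=4.5,interpolation=cv2.INTER_CUBIC))
E
```

```text
bighub [ 516. -291.   34.]
bigknob [ 585. -280.   70.]
smhub [ 477. -403.   25.]
smknob [ 427. -381.   50.]
chaser [553. -39.  75.]
```

View pics/crop.png

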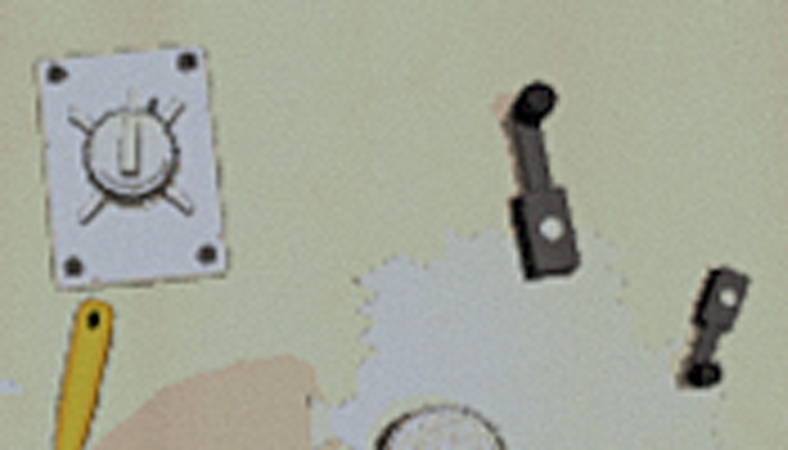

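The crop shows the large wrench on the left of the pair, with hub (545,232) and knob (533,103). The smaller look-alike is at lower right (720,300). Hub-to-knob distance of about 70 mm against 53 mm confirms the larger one. The chaser is at (131,155) with its tang near vertical in the picture. Next I move above the wrench.

Request:
carry_out(
  steps="8.5 4.7 -1.75 0 0;8.5 4.7 -1.75 0 0;8.5 4.7 -1.75 0 0;8.5 4.7 -1.75 0 0;8.5 4.7 -1.75 0 0;8.5 4.7 -1.75 0 0;8.5 4.7 -1.75 0 0;8.5 4.7 -1.75 0 0;8.5 0 0 0 0.108;8.5 0 0 0 0.108;8.5 0 0 0 0;8.5 0 0 0 0",
  squeeze=30,
)

```text
clock: 1.6
ee_pos: [517.7, -290.9, 193.2]
ee_rot: [[0.987, 0.159, -0.0], [0.159, -0.987, 0.0], [-0.0, -0.001, -1.0]]
ft_force: [-0.3, -0.8, 0.2]
grip_width: 85.1
grip_force: 0.0
```

Run:
```python
from h import *
c,im=snap("wrist","w1.png")
o=ctrl.get_obs();print(o["ee_pos"].round(1),o["ee_rot"].round(3).tolist())
print(np.round(c["intrinsics"],1).tolist(),np.round(c["view"],4).tolist())
V=np.array(c["view"]);print(-V[:3,:3].T@V[:3,3])
```

```text
[ 517.8 -291.   193.3] [[0.987, 0.158, -0.0], [0.158, -0.987, 0.0], [-0.0, -0.0, -1.0]]
[[275.0, 0.0, 256.6], [0.0, 275.0, 189.5], [0.0, 0.0, 1.0]] [[0.1592, -0.9872, -0.0016, -369.2969], [-0.9525, -0.1541, 0.2627, 414.1326], [-0.2596, -0.0403, -0.9649, 500.6379], [0.0, 0.0, 0.0, 1.0]]
[ 583.21919633 -280.60281007  373.68665804]
```

View pics/w1.png

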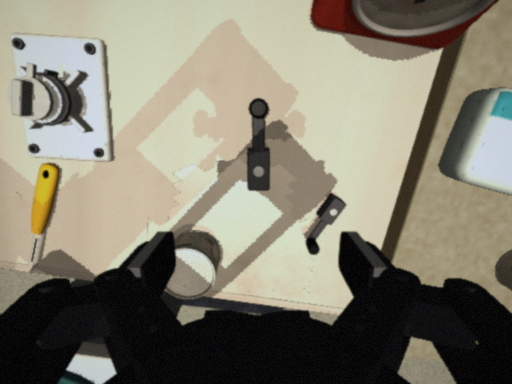

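The wrist view shows the large wrench with its hub at (259,170) and knob at (259,108). The small wrench is at (325,220) and the stand at far left.

Run:
```python
from h import *
im=cv2.imread("pics/w1.png");c=ctrl.get_calibration("wrist")
g=cv2.cvtColor(im,cv2.COLOR_BGR2GRAY);x0,y0=238,90
s=cv2.resize(g[y0:y0+110,x0:x0+45],None,fx=6,fy=6,interpolation=cv2.INTER_CUBIC)
cv2.imwrite("pics/w1c.png",s)
np.set_printoptions(linewidth=250)
print("rows x 242..280"); 
for r in list(range(96,122,2))+list(range(140,196,3)): print(r,g[r,242:280])
# light spot on hub
m=(g[155:185,248:270]>90).astype(np.uint8);k=cv2.connectedComponentsWithStats(m);print(k[2],k[3]+[248,155])
for n,p,z in[("hub",(259,170),34),("knob",(259,108),70.5)]:print(n,cast(c,p,z))
```

```text
rows x 242..280
96 [189 184 186 188 186 187 187 189 186 186 185 188 185 188 185 184 182 183 185 187 185 186 185 188 184 183 183 187 185 185 183 184 185 186 182 186 184 182]
98 [190 187 185 186 189 186 187 186 188 188 182 176 160 129 109  91  77  90 106 133 156 169 180 184 184 185 185 182 186 184 185 182 186 184 183 185 184 186]
100 [189 185 187 184 186 186 185 186 183 164 115  65  32  21  21  22  28  25  20  17  26  48 100 154 180 182 184 186 185 185 185 189 186 185 184 185 185 184]
102 [186 187 186 188 187 187 182 171 130  73  31  22  33  49  54  57  59  58  54  50  37  26  21  57 114 157 181 185 184 186 187 185 186 184 185 184 184 181]
104 [186 186 186 186 186 186 171 114  50  22  36  50  54  61  61  61  59  58  60  59  58  50  38  21  30  94 160 181 184 186 184 186 183 184 182 186 186 183]
106 [188 183 188 188 187 178 144  76  28  32  55  61  64  65  62  60  58  61  57  58  58  58  54  30  14  41 112 169 185 185 186 186 186 184 186 186 185 186]
108 [186 186 189 189 186 173 118  53  22  35  56  63  64  60  61  63  65  58  60  59  59  55  55  38  23  27  80 151 177 187 184 183 184 1
[... 3472 characters left out ...]
39 135 140 140 136 139]
188 [219 219 218 217 207 159  87  50  40  45  46  44  47  44  45  45  42  42  47  42  45  45  43  46  43  40  46  76 121 135 140 136 135 136 136 134 142 139]
191 [218 217 217 218 217 217 208 204 197 197 198 199 197 190 165 149 144 129 129 124 124 122 124 122 124 129 131 132 136 138 139 135 134 136 135 138 142 137]
194 [217 218 217 217 216 219 216 218 216 215 214 218 217 215 218 218 214 209 196 170 146 139 138 138 139 139 138 136 132 136 137 140 136 137 138 137 138 140]
[[  0   0  22  30 571]
 [  5  11  11  11  89]] [[258.56567426 169.2591944 ]
 [258.07865169 171.04494382]]
hub [ 517.43376149 -293.80576425   34.        ]
knob [ 590.30139303 -281.66360609   70.5       ]
```

Request:
carry_out(
  steps="8.5 -0.1 0.25 4 0;8.5 0 0 4 0;8.5 0 0 4 0;8.5 0 0 4 0;8.5 0 0 1.5 0;8.5 0 0 0.8 0;6 0 0 0 0;4 0 0 0 0;2 0 0 0 0;2 0 0 0 0;2 0 0 0 0;2 0 0 0 0;2 0 0 0 0",
  squeeze=60,
)

```text
clock: 3.28
ee_pos: [517.4, -293.5, 10.5]
ee_rot: [[0.988, 0.157, -0.0], [0.157, -0.988, 0.0], [-0.0, -0.0, -1.0]]
ft_force: [-0.2, 0.1, -0.4]
grip_width: 19.7
grip_force: 0.0
```

Run:
```python
from h import *
c,im=snap("wrist","w2.png")
o=ctrl.get_obs();print(o["ee_pos"],o["grip_width"],o["grip_force"])
im2=ctrl.get_image("scene")[180:300,300:440];cv2.imwrite("pics/w2b.png",np.vstack([cv2.resize(im[60:384,100:420],(444,450)),cv2.resize(im2,(444,150))]))
```

```text
[ 517.31943418 -293.48038922   10.41341348] 19.74117578992797 0.0
```

View pics/w2b.png

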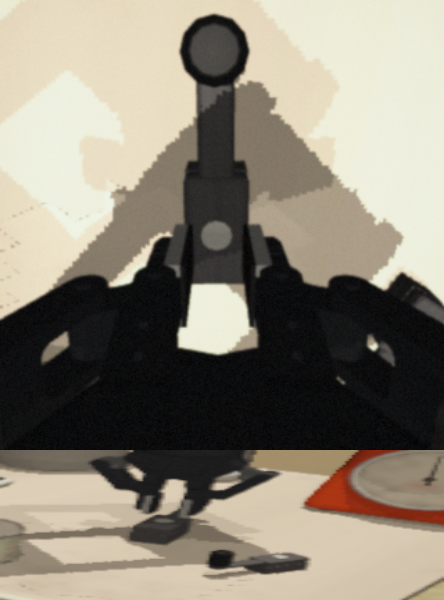

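The picture shows the gripper straddling the hub, with the pads next to its sides (hub at (215,235) in the crop). The reading shows no grip yet, so I close further.

Request:
carry_out(
  steps="0 0 0 0 0;0 0 0 0 0;0 0 0 0 0;0 0 0 0 0;0 0 0 0 0;0 0 0 0 0",
  squeeze=60,
)

```text
clock: 4.12
ee_pos: [517.4, -293.5, 10.5]
ee_rot: [[0.988, 0.157, -0.0], [0.157, -0.988, 0.0], [-0.0, -0.0, -1.0]]
ft_force: [0.8, 0.6, 0.0]
grip_width: 0.2
grip_force: 0.0
```

Run:
```python
from h import *
c,im=snap("wrist","w3.png")
a=ctrl.get_image("scene")[195:275,310:410];t=ctrl.get_image("top")[130:240,310:420]
cv2.imwrite("pics/w3b.png",np.hstack([cv2.resize(im[60:384,130:390],(320,400)),np.vstack([cv2.resize(a,(320,200)),cv2.resize(t,(320,200))])])) 
V=np.array(c["view"]);print(-V[:3,:3].T@V[:3,3]); print([proj(c,(517.4,-293.5,z)) for z in(0,10,34)])
```

```text
[ 582.81893817 -283.28421771  190.94178634]
[array([256.64744742, 208.3518449 ]), array([256.63134959, 213.05556028]), array([256.5852061 , 226.53848634])]
```

View pics/w3b.png

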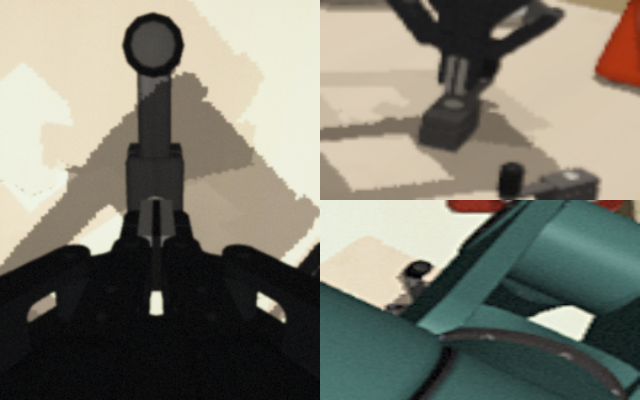

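Run:
```python
from h import *
s=ctrl.get_calibration("scene");t=ctrl.get_calibration("top");w=ctrl.get_calibration("wrist")
for z in(0,10,34,50,60): print(z,proj(s,(517.4,-293.5,z)).round(1),proj(w,(517.4,-293.5,z)).round(1),proj(w,(528,-292,z)).round(1))
a=cv2.imread("pics/scene.png")
im=ctrl.get_image("scene");cv2.imwrite("pics/s4.png",im)
d=np.hstack([cv2.resize(x[190:270,310:410],(400,320),interpolation=cv2.INTER_CUBIC) for x in(a,im)])
wr=cv2.imread("pics/w3.png")[160:300,170:345]
cv2.imwrite("pics/s4c.png",np.vstack([d,cv2.resize(wr,(800,280))[:, :]]))
```

```text
0 [349.8 249.3] [256.6 208.4] [256.9 194.3]
10 [350.3 245.7] [256.6 213.1] [256.9 198.4]
34 [351.5 236.7] [256.6 226.5] [256.9 210.1]
50 [352.3 230.7] [256.5 237.8] [256.9 219.8]
60 [352.8 226.8] [256.5 246. ] [256.9 227. ]
```

View pics/s4c.png

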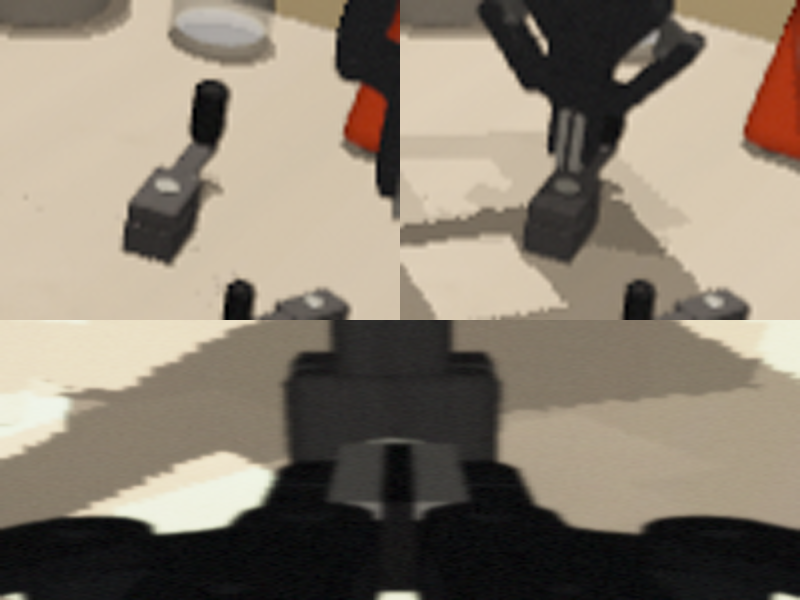

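The three views agree with each other:
- The hub is where I measured it. Its spot projects to (351.5,236.7) and is seen at (352,236.5).
- The shut fingertips end near scene pixel (352.7,232), which is about z = 46.
- The reported TCP is z = 10, so the real fingertips sit about 36 mm short of it and closed above the hub.

I will open, go 36 mm lower and grip again, watching the force.

Request:
carry_out(
  steps="6 0 0 0 0;6 0 0 0 0;6 0 0 0 0;6 0 0 0 0;6 0 0 0 0;6 0 0 0 0;6 0 0 1 0;6 0 0 1 0;6 0 0 0.5 0;6 0 0 0.5 0;6 0 0 0.5 0;6 0 0 0 0",
)

```text
clock: 5.82
ee_pos: [517.1, -293.3, -24.9]
ee_rot: [[0.988, 0.157, -0.001], [0.157, -0.988, 0.0], [-0.001, -0.001, -1.0]]
ft_force: [-0.0, -0.0, 0.7]
grip_width: 60.0
grip_force: 0.0
```

Request:
carry_out(
  steps="2 0 0 0 0;2 0 0 0 0;2 0 0 0 0;2 0 0 0 0;2 0 0 0 0;2 0 0 0 0;2 0 0 0 0",
)

```text
clock: 6.7
ee_pos: [517.8, -293.8, -24.0]
ee_rot: [[0.988, 0.157, 0.001], [0.157, -0.988, -0.0], [0.001, 0.001, -1.0]]
ft_force: [-1.1, 0.1, 5.9]
grip_width: 27.5
grip_force: 60.5
```

Request:
carry_out(
  steps="2 0 0 -1 0;2 0 0 -2 0;2 0 0 -4 0;2 0 0 -5 0;2 0 0 0 0;2 0 0 0 0",
)

```text
clock: 7.45
ee_pos: [516.5, -292.9, 94.9]
ee_rot: [[0.988, 0.157, -0.001], [0.157, -0.988, 0.001], [-0.001, -0.001, -1.0]]
ft_force: [-0.7, 0.5, -4.1]
grip_width: 27.5
grip_force: 59.8
```

Run:
```python
from h import *
w,im=snap("wrist","w5.png");a=ctrl.get_image("scene");cv2.imwrite("pics/s5.png",a)
s=ctrl.get_calibration("scene");o=ctrl.get_obs();p=o["ee_pos"];print(p,o["ft_force"],o["grip_width"])
P=proj(s,p).astype(int);print(P,[(k,proj(s,p+[0,0,k]).round(1)) for k in(24,36,60)])
cv2.imwrite("pics/s5c.png",np.hstack([cv2.resize(a[P[1]-90:P[1]+30,P[0]-50:P[0]+50],(400,480),interpolation=cv2.INTER_CUBIC),cv2.resize(im[:,96:416],(400,480))]));print(P-[50,90])
```

```text
[ 515.81214329 -292.40468701   93.70016521] [ 0.53380542  0.57535205 -3.12563372] 27.664582884008674
[353 213] [(24, array([354.9, 204.1])), (36, array([355.6, 199.2])), (60, array([356.9, 189.3]))]
[303 123]
```

View pics/s5c.png

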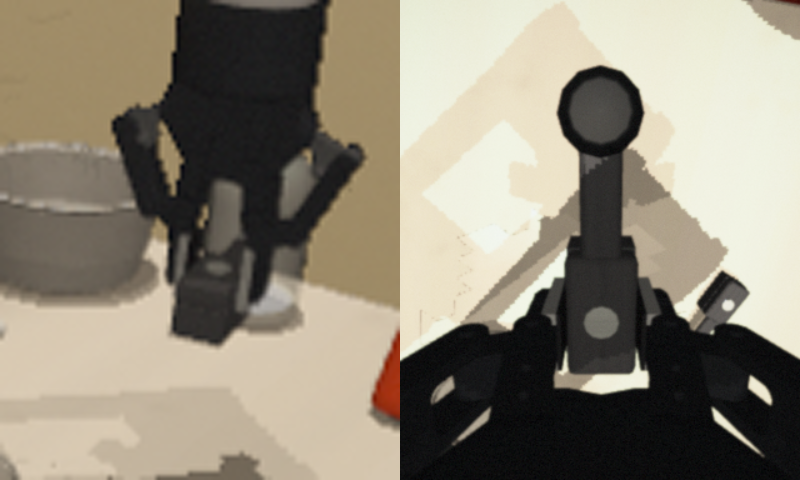

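The wrench is lifted level. In the wrist half of the crop, the hub spot is at (601,322) and the knob at (601,110). I rotate to the tang's rough heading and move to where the wrist camera can see the chaser beside the wrench.

Request:
carry_out(
  steps="2 0 0 0 0.158;2 0 -3 0 0;2 0 -4 0 0;2 0 -4 0 0;2 0 -3 0 0;2 0 0 0 0;2 0 0 0 0",
)

```text
clock: 8.43
ee_pos: [517.0, -153.7, 94.6]
ee_rot: [[1.0, 0.0, -0.002], [0.0, -1.0, 0.0], [-0.002, -0.0, -1.0]]
ft_force: [-0.1, 0.2, -2.6]
grip_width: 27.4
grip_force: 60.1
```

Run:
```python
from h import *
o=ctrl.get_obs();w,im=snap("wrist","w6.png");p=o["ee_pos"];print(p,o["ee_rot"].round(4).tolist())
V=np.array(w["view"]);print(-V[:3,:3].T@V[:3,3]-p)
print(proj(w,(553,-39,80)))
g=cv2.cvtColor(im,cv2.COLOR_BGR2GRAY);m=(g[235:285,240:275]>85).astype(np.uint8);k=cv2.connectedComponentsWithStats(m);print(k[2],k[3]+[240,235])
cv2.imwrite("pics/w6c.png",np.hstack([cv2.resize(im[60:260,30:230],(600,600),interpolation=cv2.INTER_CUBIC),cv2.resize(im[60:360,206:306],(200,600))]))
```

```text
[ 516.97071702 -153.67941268   94.59052144] [[1.0, 0.0004, -0.0015], [0.0004, -1.0, 0.0003], [-0.0015, -0.0003, -1.0]]
[ 66.5303574   -0.20663425 180.3529335 ]
[ 95.98160892 158.49673739]
[[   0    0   35   50 1221]
 [   3   11   28   25  529]] [[257.17362817 260.23423423]
 [256.59924386 257.80529301]]
```

View pics/w6c.png

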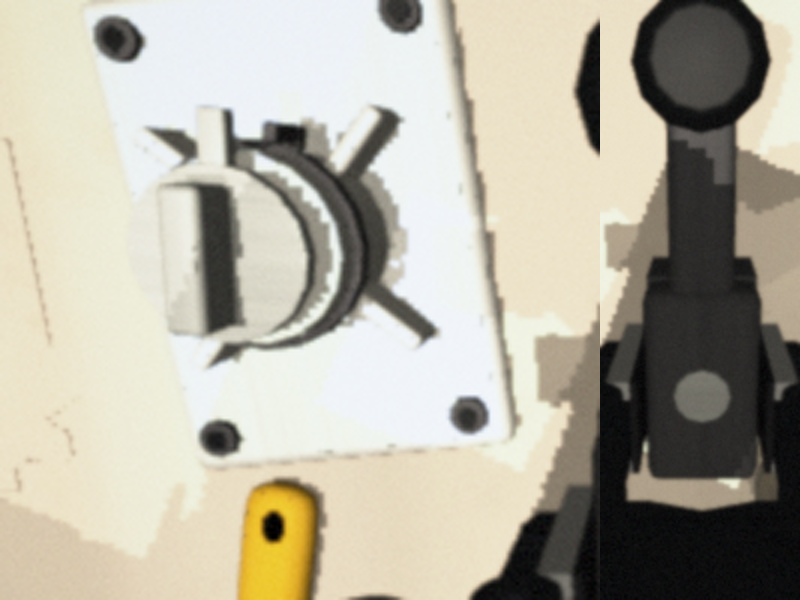

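The crop shows the tang's top face with corners (160,187), (200,183), (208,333) and (168,334). The lug is at (213,135) and the dark pointer finger at (285,133), ahead clockwise. On the right, the hub spot is at about (702,396). I cast both through the same camera.

Run:
```python
from h import *
w=ctrl.get_calibration("wrist");p=ctrl.get_obs()["ee_pos"];f=lambda q:(30+(q[0]+.5)/3-.5,60+(q[1]+.5)/3-.5)
C=np.array([cast(w,f(q),79.8) for q in[(160,187),(200,183),(208,333),(168,334)]]);print(C.round(1),C.mean(0).round(2))
d=(C[0]+C[1]-C[2]-C[3]);print("yaw",np.degrees(np.arctan2(d[1],d[0])),[np.linalg.norm(C[i]-C[i-1]).round(1) for i in range(4)])
print("yaw edges",[np.degrees(np.arctan2(*(C[a]-C[b])[[1,0]])).round(1) for a,b in((0,3),(1,2))])
S=[cast(w,f(q),63.8) for q in[(311,255),(222,346)]];print("shoulder right/bottom edge",S,)
print("lug",cast(w,f((213,110)),62),"finger",cast(w,f((285,125)),62))
h=cast(w,(256.6,257.8),p[2]+58);print("hub-tcp",(h-p).round(2))
k=cast(w,(206+101/2,60+58/2),p[2]+24+70.5);print("knob-tcp",(k-p).round(2))
b=cv2.imread("pics/w6.png",0);print(b[290:312,256],[b[282,u] for u in range(225,290,2)])
for q in[(256.5,299)]:print("hub rear edge top",cast(w,q,p[2]+58)-p)
```

```text
[[578.6 -34.2  79.8]
 [579.5 -43.5  79.8]
 [544.4 -40.1  79.8]
 [544.2 -30.4  79.8]] [561.69 -37.03  79.8 ]
yaw -5.968612896194995 [np.float64(34.7), np.float64(9.4), np.float64(35.3), np.float64(9.7)]
yaw edges [np.float64(-6.3), np.float64(-5.6)]
shoulder right/bottom edge [array([561.41464822, -59.97955108,  63.8       ]), array([537.7470925 , -33.84366545,  63.8       ])]
lug [596.53654661 -39.28994146  62.        ] finger [593.02531928 -56.52436486  62.        ]
hub-tcp [-2.03e+00 -4.00e-02  5.80e+01]
knob-tcp [ 7.364e+01 -6.000e-02  9.450e+01]
[ 39  43  41  41  37  39  40  38  52 101 148 158 158 158 158 156 154 153
 158 159 159 158] [np.uint8(9), np.uint8(89), np.uint8(146), np.uint8(44), np.uint8(36), np.uint8(44), np.uint8(40), np.uint8(43), np.uint8(44), np.uint8(42), np.uint8(40), np.uint8(43), np.uint8(39), np.uint8(43), np.uint8(46), np.uint8(43), np.uint8(40), np.uint8(37), np.uint8(39), np.uint8(44), np.uint8(39), np.uint8(46), np.uint8(44), np.uint8(40), np.uint8(42), np.uint8(44), np.uint8(43), np.uint8(41), np.uint8(45), np.uint8(49), np.uint8(76), np.uint8(15), np.uint8(21)]
hub rear edge top [-2.5747801e+01  1.6249829e-02  5.8000000e+01]
```

Run:
```python
from h import *
w=ctrl.get_calibration("wrist");p=ctrl.get_obs()["ee_pos"]
b=cv2.imread("pics/w6.png",0);np.set_printoptions(linewidth=200)
print(b[190:222,252],b[190:222,240]);print(b[60:64,256],b[55:135,256])
for v in range(198,214,2): print(v,(cast(w,(256.5,v),p[2]+58)-p)[0].round(2))
```

```text
[44 44 38 41 42 42 40 40 45 39 42 46 40 41 42 39 39 39 39 42 41 43 47 46 44 46 42 43 45 45 46 43] [27 28 20 24 26 27 28 26 30 33 26 25 26 21 29 30 32 36 43 44 41 44 43 46 46 47 46 42 42 42 44 42]
[30 38 53 61] [14 16 15 15 27 30 38 53 61 63 66 63 66 69 67 68 67 67 69 72 69 72 66 74 73 74 71 74 80 79 79 77 75 73 78 73 78 73 76 77 76 79 76 76 77 78 76 78 76 78 79 73 78 73 73 77 72 74 69 57 42 31 17 18 18 17
 18 15 14 15 27 57 84 90 95 92 93 92 82 56]
198 28.91
200 27.93
202 26.95
204 25.97
206 24.98
208 23.99
210 23.0
212 22.0
```

Request:
carry_out(
  steps="2 1.5 -4 0 0;2 1.5 -4 0 0;2 1.5 -3.7 0 0;2 0 0 0 0.104;2 0 0 1.5 0;2 0 0 1 0;2 0 0 0 0;2 0 0 0 0;2 0 0 0 0",
)

```text
clock: 9.6
ee_pos: [562.8, -36.8, 70.8]
ee_rot: [[0.995, -0.104, 0.001], [-0.104, -0.995, -0.0], [0.001, -0.0, -1.0]]
ft_force: [-0.1, 0.3, -3.8]
grip_width: 27.5
grip_force: 60.5
```

Request:
carry_out(
  steps="2 -0.045 0.03 0 0;2 0 0 1 0;2 0 0 0.4 0;2 0 0 0.15 0;2 0 0 0.15 0;2 0 0 0.1 0;2 0 0 0.1 0;2 0 0 0 0",
)

```text
clock: 10.6
ee_pos: [562.0, -36.8, 51.5]
ee_rot: [[0.995, -0.104, -0.0], [-0.104, -0.995, 0.0], [-0.0, -0.0, -1.0]]
ft_force: [-0.4, -0.1, -3.8]
grip_width: 27.5
grip_force: 60.6
```

Request:
carry_out(
  steps="2 0 0 0.3 0;2 0 0 0.3 0;2 0 0 0.3 0;2 0 0 0.15 0;2 0 0 0.1 0;2 0 0 0 0",
)

```text
clock: 11.35
ee_pos: [561.8, -36.8, 40.1]
ee_rot: [[0.995, -0.104, -0.0], [-0.104, -0.995, 0.0], [-0.0, -0.0, -1.0]]
ft_force: [-0.8, 0.1, -1.2]
grip_width: 27.6
grip_force: 60.7
```

Insertion went smoothly. I ease down to contact.

Request:
carry_out(
  steps="2 0 0 0.1 0;2 0 0 0.1 0;2 0 0 0 0;2 0 0 0 0",
)

```text
clock: 11.85
ee_pos: [562.0, -36.8, 39.8]
ee_rot: [[0.995, -0.104, 0.001], [-0.104, -0.995, -0.0], [0.001, 0.0, -1.0]]
ft_force: [-6.5, 2.0, 14.7]
grip_width: 27.2
grip_force: 62.8
```

Seated at 14.7 N. I release, lift and look for the knob.

Request:
carry_out(
  steps="2 0 0 -0.1 0;6 0 0 -0.05 0;6 0 0 0 0;6 0 0 0 0;6 0 0 0 0;6 0 0 -2 0;6 0 0 -5 0;6 0 0 -5 0;6 0 0 0 0;6 0 0 0 0",
)

```text
clock: 13.1
ee_pos: [561.5, -36.7, 159.1]
ee_rot: [[0.995, -0.104, -0.0], [-0.104, -0.995, 0.0], [-0.001, -0.0, -1.0]]
ft_force: [-0.4, 0.4, -0.6]
grip_width: 60.0
grip_force: 0.0
```

Run:
```python
from h import *
o=ctrl.get_obs();p=o["ee_pos"];R=o["ee_rot"];w,im=snap("wrist","w7.png");print(p,o["grip_width"],o["ft_force"])
pr=proj(w,(561.5+74.6,-37-7.8,134.3));hb=proj(w,(561.5,-37,97.8));print(pr,hb)
g=cv2.cvtColor(im,cv2.COLOR_BGR2GRAY)
m=(g<45).astype(np.uint8)*255
k=cv2.HoughCircles(cv2.medianBlur(g,3),cv2.HOUGH_GRADIENT,1.5,200,param1=80,param2=18,minRadius=14,maxRadius=26)
print(k)
if k is not None:
    c=cast(w,k[0,0,:2],134.3);print(c,np.degrees(np.arctan2(c[1]+37,c[0]-561.5)),np.hypot(c[1]+37,c[0]-561.5)); print("tool delta",R.T@(c-p))
v=im.copy();[cv2.circle(v,(int(x),int(y)),int(r),(0,0,255),1) for x,y,r in k[0]];cv2.imwrite("pics/w7c.png",v[20:320,120:420])
```

```text
[561.52112401 -36.68699397 159.07793186] 59.960504938573 [-0.37302157  0.3788441  -0.59928696]
[257.10477108 101.88554697] [257.0242593 189.9597732]
[[[254.25 176.25  25.1 ]
  [ 29.25 215.25  25.1 ]
  [414.75 330.75  20.15]
  [107.25   2.25  23.45]]]
[582.47776026 -37.04398508 134.3       ] -0.12013463672431962 20.977806370985984
tool delta [20.89254706 -1.82084576 24.76771994]
```

View pics/w7c.png

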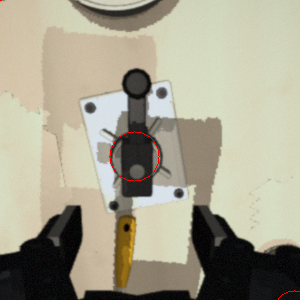

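The wrist crop shows the wrench seated over the chaser, with the knob at full-image pixel (257,102). The prediction was (257.1,101.9), so the axis (561.4,-36.9) and heading -6° hold. Next I grasp the knob.

Request:
carry_out(
  steps="6 3.75 0 0 0;6 3.75 0 0 0;6 0 0 3 0;6 0 0 4 0;6 0 0 1.5 0;6 0 0 0.4 0;2.5 0 0 0 0;1.5 0 0 0 0;1.5 0 0 0 0;1.5 0 0 0 0;1.5 0 0 0 0;1.5 0 0 0 0",
  squeeze=40,
)

```text
clock: 14.65
ee_pos: [638.1, -44.8, 71.4]
ee_rot: [[0.995, -0.104, 0.003], [-0.104, -0.995, -0.0], [0.003, 0.0, -1.0]]
ft_force: [4.5, -0.2, 4.4]
grip_width: 20.6
grip_force: 39.4
```

Request:
carry_out(
  steps="1.5 0.1 0 0 0;1.5 0 0 0 0;1.5 0 0 0 0",
)

```text
clock: 15.02
ee_pos: [638.4, -44.9, 70.9]
ee_rot: [[0.995, -0.104, 0.001], [-0.104, -0.995, -0.0], [0.002, 0.0, -1.0]]
ft_force: [3.4, 0.1, 5.2]
grip_width: 20.5
grip_force: 39.4
```

Run:
```python
import numpy as np
f=np.arange(0,6.5,.2);x=np.round(7.5*np.cos(f),2);y=np.round(7.5*np.sin(f),2)
print("\n".join(f"{f[i]:.1f}->{f[i+1]:.1f}: {x[i+1]-x[i]:.2f} {y[i+1]-y[i]:.2f}" for i in range(len(f)-1)))
```

```text
0.0->0.2: -0.15 1.49
0.2->0.4: -0.44 1.43
0.4->0.6: -0.72 1.31
0.6->0.8: -0.96 1.15
0.8->1.0: -1.18 0.93
1.0->1.2: -1.33 0.68
1.2->1.4: -1.45 0.40
1.4->1.6: -1.49 0.11
1.6->1.8: -1.48 -0.20
1.8->2.0: -1.42 -0.48
2.0->2.2: -1.29 -0.76
2.2->2.4: -1.12 -0.99
2.4->2.6: -0.90 -1.20
2.6->2.8: -0.64 -1.36
2.8->3.0: -0.35 -1.45
3.0->3.2: -0.07 -1.50
3.2->3.4: 0.24 -1.48
3.4->3.6: 0.52 -1.40
3.6->3.8: 0.80 -1.27
3.8->4.0: 1.03 -1.09
4.0->4.2: 1.22 -0.86
4.2->4.4: 1.38 -0.60
4.4->4.6: 1.46 -0.31
4.6->4.8: 1.50 -0.02
4.8->5.0: 1.47 0.28
5.0->5.2: 1.38 0.56
5.2->5.4: 1.25 0.83
5.4->5.6: 1.06 1.07
5.6->5.8: 0.82 1.25
5.8->6.0: 0.56 1.38
6.0->6.2: 0.27 1.48
6.2->6.4: -0.02 1.49
```

Request:
carry_out(
  steps="1.5 -0.15 1.49 0.02 0;1.5 -0.44 1.43 0.03 0;1.5 -0.72 1.31 0.02 0;1.5 -0.96 1.15 0.03 0;1.5 -1.18 0.93 0.02 0;1.5 -1.33 0.68 0.03 0;1.5 -1.45 0.4 0.02 0;1.5 -1.49 0.11 0.03 0;1.5 0 0 0 0",
)

```text
clock: 16.15
ee_pos: [551.9, -110.4, 68.6]
ee_rot: [[0.994, -0.105, -0.001], [-0.105, -0.994, 0.002], [-0.001, -0.002, -1.0]]
ft_force: [1.1, 2.2, 6.0]
grip_width: 20.4
grip_force: 39.9
```

Request:
carry_out(
  steps="1.5 -1.48 -0.2 0.02 0;1.5 -1.42 -0.48 0.02 0;1.5 -1.29 -0.76 0.02 0;1.5 -1.12 -0.99 0.02 0;1.5 -0.9 -1.2 0.02 0;1.5 -0.64 -1.36 0.02 0;1.5 -0.35 -1.45 0.02 0;1.5 -0.07 -1.5 0.02 0;1.5 0.06 -0.75 0.01 0;1.5 0 0 0 0",
)

```text
clock: 17.4
ee_pos: [490.2, -17.6, 66.7]
ee_rot: [[0.995, -0.102, 0.0], [-0.102, -0.995, -0.002], [0.0, 0.002, -1.0]]
ft_force: [4.0, -2.6, 1.1]
grip_width: 20.4
grip_force: 39.3
```

Run:
```python
from h import *
p=ctrl.get_obs()["ee_pos"]
for c in[(561.4,-36.9),(562.3,-36.9)]:
    d=p[:2]-c;print(np.hypot(*d),(np.radians(-6)-np.arctan2(d[1],d[0]))%(2*np.pi))
w,im=snap("wrist","w8.png")
```

```text
73.8119026157553 3.3021197893346943
74.68080032560763 3.2989605680776735
```

Request:
carry_out(
  steps="1.5 0 0.75 -0.01 0;1.5 0.07 1.5 -0.03 0;1.5 0.35 1.45 -0.02 0;1.5 0.64 1.36 -0.03 0;1.5 0.9 1.2 -0.02 0;1.5 1.12 0.99 -0.03 0;1.5 1.29 0.76 -0.02 0;1.5 0.7 0.28 -0.01 0;1.5 0 0 0 0;1.5 0 0 0 0",
)

```text
clock: 18.7
ee_pos: [532.9, -105.5, 68.8]
ee_rot: [[0.995, -0.103, 0.001], [-0.103, -0.995, -0.001], [0.002, 0.001, -1.0]]
ft_force: [0.2, -0.0, 4.7]
grip_width: 20.2
grip_force: 39.9
```

Run:
```python
from h import *
o=ctrl.get_obs();p=o["ee_pos"];d=p[:2]-(562.3,-36.9);print(np.hypot(*d),(np.radians(-6)-np.arctan2(d[1],d[0]))%(2*np.pi))
```

```text
74.68890175624212 1.8713511991351344
```

Request:
carry_out(
  steps="1.5 0.72 0.2 -0.01 0;1.5 0 0 0 0;1.5 -1.42 -0.48 0.02 0;1.5 -1.29 -0.76 0.03 0;1.5 -1.12 -0.99 0.02 0;1.5 -0.9 -1.2 0.03 0;1.5 -0.64 -1.36 0.02 0;1.5 -0.35 -1.45 0.03 0;1.5 -0.07 -1.5 0.02 0;1.5 0.24 -1.48 0.03 0;1.5 0.52 -1.4 0.02 0;1.5 0.8 -1.27 0.03 0;1.5 1.03 -1.09 0.02 0;1.5 1.22 -0.86 0.03 0;1.5 1.38 -0.6 0.02 0;1.5 1.46 -0.31 0.02 0;1.5 0 0 0 0",
)

```text
clock: 20.82
ee_pos: [562.4, 39.8, 65.3]
ee_rot: [[0.995, -0.104, -0.001], [-0.104, -0.995, 0.002], [-0.001, -0.001, -1.0]]
ft_force: [-0.1, 2.7, 7.6]
grip_width: 20.6
grip_force: 40.3
```

Run:
```python
from h import *
o=ctrl.get_obs();p=o["ee_pos"];d=p[:2]-(562.3,-36.9);print(np.hypot(*d),(np.radians(-6)-np.arctan2(d[1],d[0]))%(2*np.pi))
```

```text
76.72666164378322 4.60917144795674
```

Request:
carry_out(
  steps="1.5 -1.46 0.31 -0.1 0;1.5 -1.38 0.6 -0.03 0;1.5 -1.22 0.86 -0.02 0;1.5 -1.03 1.09 -0.03 0;1.5 -0.8 1.27 -0.02 0;1.5 -0.52 1.4 -0.03 0;1.5 0 0 0 0;1.5 0 0 0 0",
)

```text
clock: 21.82
ee_pos: [492.3, -11.0, 67.3]
ee_rot: [[0.995, -0.104, -0.002], [-0.104, -0.995, -0.001], [-0.002, 0.001, -1.0]]
ft_force: [-3.9, -0.3, 5.0]
grip_width: 20.5
grip_force: 39.8
```

Run:
```python
from h import *
o=ctrl.get_obs();p=o["ee_pos"];d=p[:2]-(562.3,-36.2);print(np.hypot(*d),(np.radians(-6)-np.arctan2(d[1],d[0]))%(2*np.pi))
```

```text
74.43322420044919 3.3824530034754043
```

Request:
carry_out(
  steps="1.5 0.52 -1.4 0.02 0;1.5 0.8 -1.27 0.02 0;1.5 1.03 -1.09 0.02 0;1.5 1.22 -0.86 0.02 0;1.5 1.38 -0.6 0.02 0;1.5 1.46 -0.31 0.02 0;1.5 1.5 -0.02 0.02 0;1.5 0.74 0.1 0.01 0;1.5 0.73 0.18 0.02 0;1.5 0 0 0 0",
)

```text
clock: 23.08
ee_pos: [593.2, 32.1, 65.9]
ee_rot: [[0.995, -0.105, 0.001], [-0.105, -0.995, 0.0], [0.001, -0.001, -1.0]]
ft_force: [-1.2, 0.8, 0.9]
grip_width: 20.2
grip_force: 39.6
```

```bash
cat > st.py <<'E'
from h import *
o=ctrl.get_obs();p=o["ee_pos"];d=p[:2]-(562.3,-36.2);F=o["ft_force"];r=d/np.hypot(*d);t=np.array([r[1],-r[0]])
print("r",np.hypot(*d).round(1),"phi",((np.radians(-6)-np.arctan2(d[1],d[0]))%(2*np.pi)).round(3),"Ft",(F[:2]@t).round(2),"Fr",(F[:2]@r).round(2),"Fz",F[2].round(1))
E
python3 st.py;python3 -c "
import numpy as np
f=np.arange(5,6.41,.05);x=np.round(7.5*np.cos(f),2);y=np.round(7.5*np.sin(f),2)
print(';'.join(f'{f[i+1]:.2f}: {x[i+1]-x[i]:.2f} {y[i+1]-y[i]:.2f}' for i in range(len(f)-1)))"
```

```text
r 75.0 phi 5.032 Ft -1.42 Fr 0.22 Fz 0.9
5.05: 0.35 0.11;5.10: 0.35 0.14;5.15: 0.35 0.15;5.20: 0.33 0.16;5.25: 0.33 0.19;5.30: 0.32 0.20;5.35: 0.30 0.21;5.40: 0.30 0.23;5.45: 0.28 0.25;5.50: 0.28 0.26;5.55: 0.25 0.27;5.60: 0.25 0.29;5.65: 0.23 0.29;5.70: 0.21 0.31;5.75: 0.20 0.32;5.80: 0.18 0.33;5.85: 0.17 0.33;5.90: 0.15 0.35;5.95: 0.13 0.35;6.00: 0.11 0.35;6.05: 0.10 0.37;6.10: 0.07 0.36;6.15: 0.06 0.37;6.20: 0.04 0.38;6.25: 0.03 0.37;6.30: 0.00 0.38;6.35: -0.02 0.37;6.40: -0.03 0.37
```

Request:
carry_out(
  steps="1.5 0.35 0.12 0 0",
)

```text
clock: 23.2
ee_pos: [595.4, 31.1, 65.8]
ee_rot: [[0.995, -0.104, -0.0], [-0.104, -0.995, 0.001], [-0.0, -0.001, -1.0]]
ft_force: [-1.9, 3.8, 0.5]
grip_width: 20.1
grip_force: 39.6
```

```bash
python3 st.py
```

```text
r 75.0 phi 5.064 Ft -3.38 Fr 2.54 Fz 0.5
```

Request:
carry_out(
  steps="1.5 0 0 0 0",
)

```text
clock: 23.32
ee_pos: [595.8, 30.9, 65.9]
ee_rot: [[0.995, -0.104, 0.0], [-0.104, -0.995, 0.0], [0.0, -0.0, -1.0]]
ft_force: [-1.2, 2.3, 0.4]
grip_width: 20.3
grip_force: 39.6
```

```bash
python3 st.py
```

```text
r 75.0 phi 5.07 Ft -2.08 Fr 1.52 Fz 0.4
```

Request:
carry_out(
  steps="1.5 0.35 0.14 0.01 0;1.5 0 0 0 0",
)

```text
clock: 23.58
ee_pos: [599.3, 29.0, 65.8]
ee_rot: [[0.995, -0.104, 0.001], [-0.104, -0.995, 0.0], [0.001, -0.0, -1.0]]
ft_force: [-1.5, 3.8, 1.3]
grip_width: 20.3
grip_force: 39.6
```

```bash
python3 st.py
```

```text
r 75.0 phi 5.124 Ft -3.14 Fr 2.54 Fz 1.3
```

Lateral stiffness is about 2.3 N/mm, so steps of about 2.5 mm stay safe.

Request:
carry_out(
  steps="1.5 0.35 0.15 0.01 0;1.5 0.33 0.16 0 0;1.5 0 0 0 0",
)

```text
clock: 23.95
ee_pos: [605.9, 25.0, 65.7]
ee_rot: [[0.995, -0.104, 0.001], [-0.104, -0.995, -0.0], [0.001, -0.0, -1.0]]
ft_force: [-0.3, 2.7, 2.0]
grip_width: 20.3
grip_force: 39.6
```

```bash
python3 st.py
```

```text
r 75.2 phi 5.227 Ft -1.8 Fr 2.05 Fz 2.0
```

Request:
carry_out(
  steps="1.5 0.23 0.13 0.01 0;1.5 0 0 0 0",
)

```text
clock: 24.2
ee_pos: [607.8, 23.6, 65.6]
ee_rot: [[0.995, -0.104, 0.0], [-0.104, -0.995, 0.0], [0.0, -0.0, -1.0]]
ft_force: [0.1, 2.8, 2.0]
grip_width: 20.0
grip_force: 39.6
```

```bash
python3 st.py
```

```text
r 75.2 phi 5.259 Ft -1.59 Fr 2.26 Fz 2.0
```

Request:
carry_out(
  steps="1.5 0.23 0.14 0.01 0;1.5 0 0 0 0",
)

```text
clock: 24.45
ee_pos: [610.0, 22.0, 65.5]
ee_rot: [[0.995, -0.104, 0.0], [-0.104, -0.995, 0.0], [0.0, -0.0, -1.0]]
ft_force: [-1.2, 3.8, 0.7]
grip_width: 20.5
grip_force: 39.6
```

```bash
python3 st.py
```

```text
r 75.2 phi 5.295 Ft -3.35 Fr 2.14 Fz 0.7
```

Request:
carry_out(
  steps="1.5 0.22 0.15 0.01 0;1.5 0 0 0 0",
)

```text
clock: 24.7
ee_pos: [612.1, 20.2, 65.4]
ee_rot: [[0.995, -0.104, 0.001], [-0.104, -0.995, 0.0], [0.001, -0.0, -1.0]]
ft_force: [0.2, 3.9, 1.6]
grip_width: 20.1
grip_force: 39.7
```

```bash
python3 st.py
```

```text
r 75.3 phi 5.331 Ft -2.4 Fr 3.02 Fz 1.6
```

Request:
carry_out(
  steps="1.5 0.24 0.12 0.01 0;1.5 0 0 0 0",
)

```text
clock: 24.95
ee_pos: [614.1, 18.6, 65.2]
ee_rot: [[0.995, -0.104, 0.0], [-0.104, -0.995, -0.0], [0.0, 0.0, -1.0]]
ft_force: [-1.0, 3.7, 1.2]
grip_width: 20.4
grip_force: 39.7
```

```bash
python3 st.py
```

```text
r 75.4 phi 5.365 Ft -3.24 Fr 2.05 Fz 1.2
```

Request:
carry_out(
  steps="1.5 0.2 0.16 0.01 0;1.5 0 0 0 0",
)

```text
clock: 25.2
ee_pos: [616.0, 16.9, 65.2]
ee_rot: [[0.995, -0.104, 0.0], [-0.104, -0.995, -0.0], [0.0, 0.0, -1.0]]
ft_force: [-0.8, 2.9, 1.6]
grip_width: 20.3
grip_force: 39.7
```

```bash
python3 st.py
```

```text
r 75.5 phi 5.399 Ft -2.6 Fr 1.51 Fz 1.6
```

Request:
carry_out(
  steps="1.5 0.2 0.17 0.01 0;1.5 0 0 0 0",
)

```text
clock: 25.45
ee_pos: [617.8, 15.0, 65.0]
ee_rot: [[0.995, -0.104, 0.0], [-0.104, -0.995, -0.0], [0.0, 0.0, -1.0]]
ft_force: [-1.1, 3.1, 2.3]
grip_width: 20.2
grip_force: 39.7
```

```bash
python3 st.py
```

```text
r 75.5 phi 5.433 Ft -3.05 Fr 1.31 Fz 2.3
```

Request:
carry_out(
  steps="1.5 0.19 0.18 0 0;1.5 0 0 0 0",
)

```text
clock: 25.7
ee_pos: [619.6, 13.0, 65.1]
ee_rot: [[0.995, -0.104, 0.0], [-0.104, -0.995, 0.0], [0.0, -0.0, -1.0]]
ft_force: [-0.5, 3.3, 1.8]
grip_width: 20.3
grip_force: 39.7
```

```bash
python3 st.py
```

```text
r 75.5 phi 5.469 Ft -2.82 Fr 1.76 Fz 1.8
```

Request:
carry_out(
  steps="1.5 0.18 0.19 0.01 0;1.5 0 0 0 0",
)

```text
clock: 25.95
ee_pos: [621.3, 11.0, 65.0]
ee_rot: [[0.995, -0.104, 0.001], [-0.104, -0.995, 0.0], [0.001, -0.0, -1.0]]
ft_force: [0.1, 4.0, 3.4]
grip_width: 20.1
grip_force: 39.7
```

```bash
python3 st.py
```

```text
r 75.5 phi 5.504 Ft -3.03 Fr 2.57 Fz 3.4
```

Request:
carry_out(
  steps="1.5 0.19 0.17 0 0;1.5 0 0 0 0",
)

```text
clock: 26.2
ee_pos: [622.8, 9.1, 64.9]
ee_rot: [[0.995, -0.104, 0.0], [-0.104, -0.995, -0.0], [0.0, -0.0, -1.0]]
ft_force: [-0.4, 3.4, 2.5]
grip_width: 20.5
grip_force: 39.7
```

```bash
python3 st.py
```

```text
r 75.6 phi 5.536 Ft -3.02 Fr 1.71 Fz 2.5
```

Request:
carry_out(
  steps="1.5 0.18 0.19 0 0;1.5 0 0 0 0",
)

```text
clock: 26.45
ee_pos: [624.3, 7.0, 64.9]
ee_rot: [[0.995, -0.104, 0.0], [-0.104, -0.995, -0.0], [0.0, 0.0, -1.0]]
ft_force: [-0.9, 4.3, 2.6]
grip_width: 20.5
grip_force: 39.7
```

```bash
python3 st.py
```

```text
r 75.6 phi 5.571 Ft -4.05 Fr 1.78 Fz 2.6
```

Request:
carry_out(
  steps="1.5 0.17 0.2 0.01 0;1.5 0 0 0 0",
)

```text
clock: 26.7
ee_pos: [625.9, 4.8, 64.8]
ee_rot: [[0.995, -0.104, 0.0], [-0.104, -0.995, -0.0], [0.0, 0.0, -1.0]]
ft_force: [0.4, 3.3, 2.1]
grip_width: 20.4
grip_force: 39.7
```

```bash
python3 st.py
```

```text
r 75.6 phi 5.606 Ft -2.57 Fr 2.12 Fz 2.1
```

Request:
carry_out(
  steps="1.5 0.17 0.2 0 0;1.5 0 0 0 0",
)

```text
clock: 26.95
ee_pos: [627.3, 2.6, 64.8]
ee_rot: [[0.995, -0.104, 0.0], [-0.104, -0.995, -0.0], [0.0, 0.0, -1.0]]
ft_force: [0.3, 3.4, 1.9]
grip_width: 20.7
grip_force: 39.7
```

```bash
python3 st.py
```

```text
r 75.7 phi 5.64 Ft -2.78 Fr 2.04 Fz 1.9
```

Request:
carry_out(
  steps="1.5 0.15 0.21 0.01 0;1.5 0 0 0 0",
)

```text
clock: 27.2
ee_pos: [628.6, 0.4, 64.7]
ee_rot: [[0.995, -0.104, 0.0], [-0.104, -0.995, -0.0], [0.0, 0.0, -1.0]]
ft_force: [0.4, 3.3, 3.1]
grip_width: 20.0
grip_force: 39.7
```

```bash
python3 st.py
```

```text
r 75.7 phi 5.674 Ft -2.71 Fr 1.91 Fz 3.1
```

Request:
carry_out(
  steps="1.5 0.14 0.22 0 0;1.5 0 0 0 0",
)

```text
clock: 27.45
ee_pos: [629.8, -2.0, 64.7]
ee_rot: [[0.995, -0.104, 0.0], [-0.104, -0.995, -0.0], [0.0, -0.0, -1.0]]
ft_force: [0.0, 3.4, 2.6]
grip_width: 20.4
grip_force: 39.7
```

```bash
python3 st.py
```

```text
r 75.7 phi 5.709 Ft -3.01 Fr 1.56 Fz 2.6
```

Request:
carry_out(
  steps="1.5 0.14 0.22 0.01 0;1.5 0 0 0 0",
)

```text
clock: 27.7
ee_pos: [631.0, -4.3, 64.6]
ee_rot: [[0.995, -0.104, 0.0], [-0.104, -0.995, -0.0], [0.0, 0.0, -1.0]]
ft_force: [0.4, 3.5, 3.3]
grip_width: 19.9
grip_force: 39.7
```

```bash
python3 st.py
```

```text
r 75.7 phi 5.744 Ft -3.0 Fr 1.83 Fz 3.3
```

Request:
carry_out(
  steps="1.5 0.13 0.23 0 0;1.5 0 0 0 0",
)

```text
clock: 27.95
ee_pos: [632.0, -6.6, 64.6]
ee_rot: [[0.995, -0.104, 0.0], [-0.104, -0.995, 0.0], [0.0, -0.0, -1.0]]
ft_force: [0.4, 3.8, 2.0]
grip_width: 20.3
grip_force: 39.7
```

```bash
python3 st.py
```

```text
r 75.7 phi 5.777 Ft -3.35 Fr 1.9 Fz 2.0
```

Request:
carry_out(
  steps="1.5 0.12 0.23 0.01 0;1.5 0 0 0 0",
)

```text
clock: 28.2
ee_pos: [632.8, -8.5, 64.6]
ee_rot: [[0.995, -0.104, 0.0], [-0.104, -0.995, 0.001], [-0.0, -0.001, -1.0]]
ft_force: [0.3, 5.4, 2.3]
grip_width: 20.8
grip_force: 39.9
```

```bash
python3 st.py
```

```text
r 75.8 phi 5.804 Ft -4.9 Fr 2.21 Fz 2.3
```

The resistance is rising, so I take a small 1 mm step.

Request:
carry_out(
  steps="1.5 0.04 0.09 0 0;1.5 0 0 0 0",
)

```text
clock: 28.45
ee_pos: [633.0, -9.1, 64.6]
ee_rot: [[0.995, -0.104, -0.0], [-0.104, -0.995, 0.001], [-0.0, -0.001, -1.0]]
ft_force: [-0.0, 7.1, 2.0]
grip_width: 20.7
grip_force: 39.9
```

```bash
python3 st.py
```

```text
r 75.8 phi 5.812 Ft -6.6 Fr 2.52 Fz 2.0
```

It is against the stop. I add a slight margin (well under 8 N extra) and hold.

Request:
carry_out(
  steps="1.5 0.02 0.05 0 0;1.5 0 0 0 0;1.5 0 0 0 0",
)

```text
clock: 28.82
ee_pos: [633.1, -9.4, 64.6]
ee_rot: [[0.995, -0.104, -0.0], [-0.104, -0.995, 0.002], [-0.0, -0.002, -1.0]]
ft_force: [0.1, 7.7, 2.7]
grip_width: 20.4
grip_force: 39.9
```

```bash
python3 st.py
```

```text
r 75.8 phi 5.816 Ft -7.2 Fr 2.84 Fz 2.7
```

Snug, with about 4 N extra. I relax, open and lift straight off.

Request:
carry_out(
  steps="1.5 -0.05 -0.1 0 0;1.5 -0.04 -0.08 0 0;1.5 0 0 0 0;6 0 0 0 0;6 0 0 0 0;6 0 0 0 0;6 0 0 0 0;6 0 0 0 0;6 0 0 -1 0;6 0 0 -3 0;6 0 0 -5 0;6 0 0 -4 0;6 0 0 0 0;6 0 0 0 0",
)

```text
clock: 30.58
ee_pos: [632.2, -8.4, 194.7]
ee_rot: [[0.995, -0.104, 0.0], [-0.104, -0.995, 0.0], [0.0, -0.0, -1.0]]
ft_force: [-0.5, -0.4, -0.2]
grip_width: 59.9
grip_force: 0.0
```

Run:
```python
from h import *
o=ctrl.get_obs();p=o["ee_pos"];w,im=snap("wrist","w9.png");t,tm=snap("top","t9.png");s,sm=snap("scene","s9.png")
print(p,o["grip_width"],o["ft_force"])
K=np.array([562.3+75*np.cos(np.radians(-6)-5.816),-36.2+75*np.sin(np.radians(-6)-5.816),56.7+70.5]);H=np.array([562,-36.5,56.7+34])
g=cv2.cvtColor(im,cv2.COLOR_BGR2GRAY)
pk=proj(w,K);ph=proj(w,H);print(pk,ph)
def comp(m,x0,y0):
    n,l,st,ce=cv2.connectedComponentsWithStats(m.astype(np.uint8))
    for i in range(1,n):
        if st[i,4]>60:print(st[i].tolist(),(ce[i]+[x0,y0]).round(1))
x,y=pk.astype(int);print("knob dark");comp(g[max(0,y-35):y+35,x-35:x+35]<35,x-35,max(0,y-35))
x,y=ph.astype(int);print("spot");comp(g[y-25:y+25,x-25:x+25]>75,x-25,y-25)
# wrench upright check by scene: hub spot & knob
print(proj(s,H),proj(s,K))
```

```text
[632.17485331  -8.44151042 194.65952178] 59.9212223787773 [-0.53524938 -0.42864498 -0.23078846]
[257.93566894 187.88879562] [288.01472704 237.34692581]
knob dark
[18, 22, 31, 28, 498] [256. 187.]
[57, 54, 13, 12, 77] [284.6 211.7]
spot
[0, 0, 50, 50, 2084] [288.5 239.2]
[276.05569509 180.74215144] [284.10973847 159.59952702]
```

The wrist image has the knob at (256,187) against a predicted (258,188). It is where I left it, released and clear of the gripper, so I hand in.

```bash
python3 -c "
from workcell import ctrl
print(ctrl.close_job())"
```

```text
the job is handed in; nothing more can be done
None
```

I seated the larger wrench on the chaser, cranked it half forward and quarter back twice, brought it up snug on the stop with about 4 N extra on the knob, released it and handed the job in at about 31 s; no verdict was returned, and the final check was the knob's position in one wrist picture.

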